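# Take the dipping basket off the drip hook and set it on the plaster bat

## Robot

A 6-joint arm with a two-finger parallel gripper is mounted at the origin on a cart in front of the work surface, level with it; the furniture and walls round the work are solid. World frame = base frame: x ahead of the robot, y to its left, z up, the work surface at z = 0. Lengths are in mm, angles in rad, forces in N, time in s.
With the tool pointing down it reaches from about 275 to 750 mm from the base axis. Payload 10.2 kg.
Tool frame: the origin (TCP) lies at the very end of the fingers, on their centre line; the grasp point (between the pads) lies 19 mm behind it; z points along the fingers, y is the direction in which the jaws open and shut (so a half turn about z gives the same grasp; the last joint's range is limited). The gripper opens to 85 mm and grips with 20 to 120 N. Pads are 22 mm wide; open, the fingers measure 114 mm over their backs; the gripper's body (76 mm by 85 mm) begins 54 mm behind the grasp point. The pads swing forward as they close: fully open they stand 13 mm farther back than shut.
Start: joints at [-1.554, 0.313, 1.498, -0, 1.331, -0.223], TCP at [124.678, -509.987, 231.294] pointing down, gripper open.
Joint ranges: [-2.94, 2.94], [-0.97, 2.17], [0.19, 2.56], [-1.23, 4.37], [0.02, 3.11], [-2.88, 2.88]. Speed limits (rad/s): [2.39, 2.39, 3.01, 3.14, 3.14, 3.14].

## Interface

Orientations are given as a unit quaternion [w, x, y, z].
In Python, from rig import ctrl, eyes, order gives the robot as it stands.
- The arm moves only by the tool move_arm, never from a script. Its argument "deltas" is a list of rows, each a list of 6 numbers: the shift along the tool's x, y, z in cm, then the turn, a rotation vector about the tool's x, y, z in degrees. A call has exactly 10 rows; each row shifts and turns the commanded pose from where the row before left it, along the tool's axes as they then stand; what a row does not reach is not made up. A row lasts 1/10 s, in which the tool goes at most 50 mm and 8.59 degrees, less where a joint would pass 70% of its speed; a pose out of reach is approached as far as the arm can. A call is refused whole if a number of a shift passes 5 or a number of a turn 8.59, either way. A call with a gripper value outside its range is refused whole. "grip" is the finger opening in cm, from 0 to 8.54, set as the call begins (left out, the last holds). The fingers move at their own pace and stop on an object; "newtons" is the grip in N (left out, the last holds). Time passes only in rows, so rows that do not move let the fingers close, or fill a call up. It gives the time, the measured TCP pose, the force and the opening at its end, in the units of the state.
- ctrl.sense(): the state, without advancing time (a new reading comes with each control period).
- eyes.capture(name): name is "scene" or "top" or "wrist"; returns the picture (400x640x3 uint8, blue, green, red); there is no depth.
- eyes.camera_params(name): a dict with "K" (3x3 intrinsics, pixels), "camera_from_world" (4x4, takes a point from world to camera coordinates). Camera axes: x right, y down, z forward; pixel columns grow to the right and rows downward; lengths in mm; the calibration is good to about 2 mm. A picture is of the moment at which its call begins: read the wrist's pose just before it. camera_params takes no time and is no camera call; for the wrist camera it gives the pose at the moment of the call.
- order.finish_job(): hands the job in, once; it reports no verdict.
The state is a dict: "time_s": time; "joints": joint angles; "dq": joint speeds; "tau": joint torques, N m; "eef_pos": TCP position; "ee_rot": TCP orientation; "force": force on the tool from outside, world axes, zero at the start; "wrist_torque": the same for the moment, N m; "grip_width": opening from 0.0 (shut) to 1.0 (fully open).
Only numpy, scipy, OpenCV 4.12 (cv2) and the standard library are available. Lean on these libraries where they do the work, as an engineer would, in place of code of your own. Each camera call takes 0.05 s, during which the arm holds its last target.

## Task

The wire basket of glazed test tiles has finished dripping. Take it off the deep drip hook: ease it up inside the hook's narrow slot, following the slot's lean by feel and never leaning on the hook with more than about a kilo's push, until its bar is past the tip of the prong, and only then draw it out over the prong. Set it down gently, upright and wholly on the round plaster bat with both tiles still in it, let go, and leave the other things where they stand.

Things in the scene. Friction and masses are not known exactly. Their poses are not given: they have to be found in the camera images.
- drip_stand: Fixed steel drip stand. Origin on the table right below the hook's pivot bolt, z up; the hook opens to its -x side (roughly towards the robot), +x points from hook to post. Drip pan from x = -75 to 140 mm, 130 mm wide, 12 mm high. Raising the basket's bar 60 mm above its hanging height brings it past the prong's tip at any rake; beyond about 80 mm the basket's rim comes up under the fork.
- hook_pivot (a point): Pivot bolt of the hook, 165 mm above the table. The hook is flat steel, 7 mm thick in the stand's y: two parallel legs, 6 mm thick, with an 8.5 mm wide slot between them that widens to a 13 mm round pocket at the bottom. There the basket's bar hangs, its axis 7 mm above the pivot. The free leg (prong, on the -x side) ends 62 mm from the pivot, the back leg 66 mm.
- post_top (a point): Top of the stand's post (12 mm thick, 112 mm behind the pivot, 196 mm high); a level arm with a 20 mm wide fork runs from it to the pivot at 165 mm height. The hook is clamped in the fork at a rake that is not measured and differs each time: both legs and the slot lean together, up to 27 degrees from upright, either towards the post (+x) or away from it (-x). It is stiff and stays so.
- dip_basket: Loose wire basket hanging on the hook, 0.22 to 0.37 kg, plus two tiles of 0.05 kg. Origin at the centre of its underside, z up to the handle. Basket 70 mm (x) by 90 mm (y), rim 34 mm high; two bail wires rise from the rim's long ends (+y and -y) to the stirrup handle, 203 mm high at its top. The hook stands inside the stirrup, under the bar.
- basket_bar (a point): Middle of the basket's 6 mm thick bar (its axis, along the basket's y), 134 mm above the underside; the point that hangs in the hook. It crosses the stirrup handle near its lower end.
- basket_grip (a point): Middle of the stirrup handle, 162 mm above the underside: two upright wooden cheeks, outer faces 48 mm apart in y, 22 mm wide in x, from 133 to 185 mm high. Grip across both from above; the hook (7 mm) stands between them, the stirrup's inner width is 35 mm. Free on the outside.
- plaster_bat: Fixed round plaster bat (drying slab), 160 mm across, 20 mm thick; origin at the centre of its underside, on the table.
- test_tile_0: Glazed test tile 37 x 58 x 9 mm lying in the basket on its +y side; origin at the centre of its underside.
- test_tile_1: Glazed test tile 37 x 58 x 9 mm lying in the basket on its -y side; origin at the centre of its underside.
- ring_cutter: Bystander: loose metal ring cutter, 50 mm across, 22 mm high, origin at the centre of its underside.
- pinch_pot: Bystander: loose small pinched pot, 66 mm across, 46 mm high, origin at the centre of its underside.
- stamp: Bystander: loose turned wooden stamp, 28 mm across, 54 mm high, origin at the centre of its underside.
There are look-alikes about, which are no part of the job. What is shaped like the test_tile_0 but blue or red is not meant.

How it is judged:
By the outcome, as a careful person would: the job done as asked, in the order asked, and still so for the second after the job is handed in, with the robot touching nothing.
It also fails if it takes over 64 s, if anything falls off the work surface, if the arm or the gripper's body presses on something with over 40 N, if the wrist force passes 120 N, or if a joint passes its speed limit or range.

## Working session

There is one attempt and no reset: what is moved stays moved. The work goes in short steps, Python scripts to look and compute and a tool call to move; the robot and the scene stay as the last step left them, time stands still between calls to the robot, and variables do not carry over. Pictures are saved under pics/ and viewed, and the job is handed in when it is done.

Besides the shell and the picture viewer there is one more tool, called after "Call:" by a JSON object that holds its "api" and its "payload". move_arm: Moves the arm, as the interface text tells. Its arguments: {"type":"object","properties":{"deltas":{"type":"array"},"grip":{"type":"number"},"newtons":{"type":"number"}},"required":["deltas"]}

```bash
ls; mkdir -p pics; python3 - <<'E'
from rig import ctrl, eyes, order
import cv2
print(ctrl.sense())
for n in("scene","top","wrist"):
    cv2.imwrite(f"pics/{n}0.png",eyes.capture(n)); p=eyes.camera_params(n); print(n,p["K"],p["camera_from_world"])
E
```

```text
pics
{'time_s': 0.0, 'joints': array([-1.55444926e+00,  3.13433970e-01,  1.49845865e+00,  2.30330995e-06,
        1.33096906e+00, -2.23403161e-01]), 'dq': array([-0.00037981, -0.00096533,  0.00227761, -0.00066277, -0.00031577,
        0.00032289]), 'tau': array([-7.18748906e-04, -4.12264788e+01, -2.59738630e+01, -2.46500749e-04,
        4.18260592e-03, -1.77246676e-06]), 'eef_pos': array([ 124.64932302, -509.72243512,  230.73515298]), 'ee_rot': array([-6.30998143e-04,  9.92823411e-01,  1.19587924e-01,  6.66849393e-05]), 'force': array([-0.68213163, -0.20990431,  0.05825229]), 'wrist_torque': array([0.02613616, 0.01747582, 0.01417602]), 'grip_width': 1.0040193583662624}
scene [[413.37324683   0.         316.21296207]
 [  0.         413.37324683 204.76956791]
 [  0.           0.           1.        ]] [[ 8.27783330e-01 -5.61028501e-01 -4.66674931e-03 -5.44929746e+02]
 [-3.62534826e-01 -5.28525787e-01 -7.67612528e-01  1.79753223e+02]
 [ 4.28186009e-01  6.37108714e-01 -6.40897206e-01  9.25594302e+02]
 [ 0.00000000e+00  0.00000000e+00  0.00000000e+00  1.00000000e+00]]
top [[398.29538561   0.         321.92500937]
 [  0.         398.29538561 194.0205703 ]
 [  0.           0.           1.        ]] [[ 2.86012187e-02 -9.99279259e-01  2.49586100e-02 -2.07583954e+02]
 [-9.81992529e-01 -3.27535590e-02 -1.86058802e-01  5.19162435e+02]
 [ 1.86742185e-01 -1.91876600e-02 -9.82221558e-01  1.01169748e+03]
 [ 0.00000000e+00  0.00000000e+00  0.00000000e+00  1.00000000e+00]]
wrist [[298.29843671   0.         321.4405863 ]
 [  0.         298.29843671 199.58879054]
 [  0.           0.           1.        ]] [[ 2.37079664e-01 -9.71489680e-01 -1.01714263e-03 -5.23916846e+02]
 [-9.25433265e-01 -2.26158485e-01  3.04015807e-01 -3.96229750e+01]
 [-2.95578254e-01 -7.11346675e-02 -9.52666445e-01  3.79584657e+02]
 [ 0.00000000e+00  0.00000000e+00  0.00000000e+00  1.00000000e+00]]
```

View pics/scene0.png

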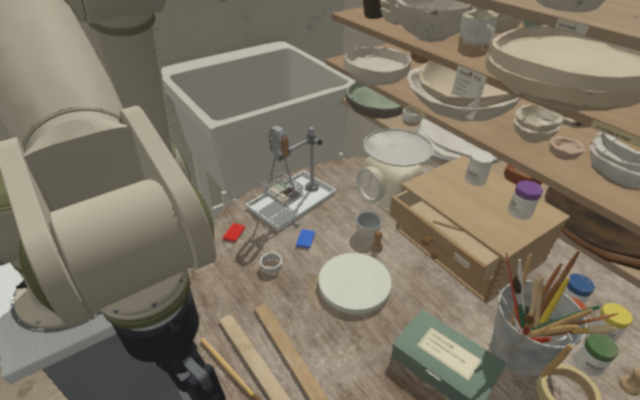

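View pics/top0.png

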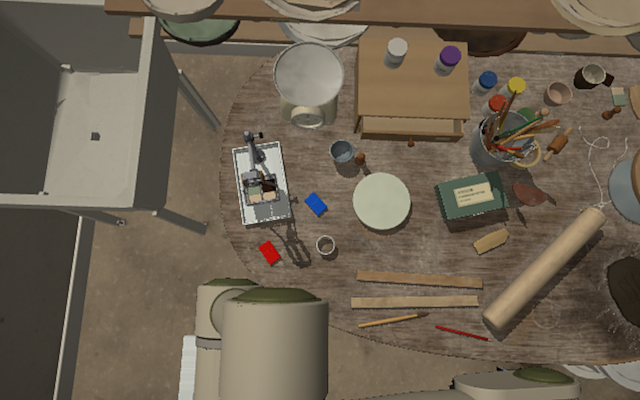

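View pics/wrist0.png

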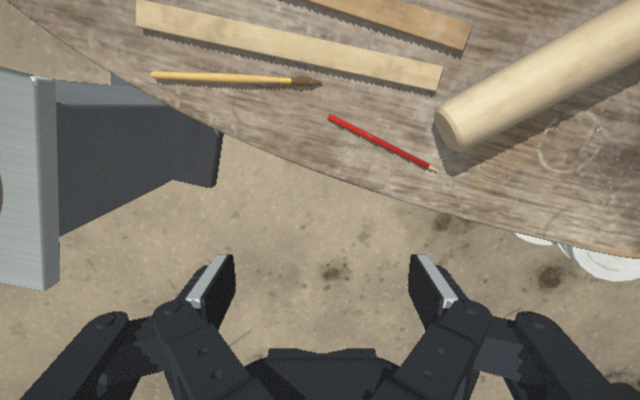

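```bash
cat > h.py <<'E'
import numpy as np, cv2
from rig import ctrl, eyes, order
def ray(n,u,v,P=None):
    p=P or eyes.camera_params(n); K=np.array(p["K"]);T=np.array(p["camera_from_world"])
    R=T[:3,:3]; c=-R.T@T[:3,3]; d=R.T@np.linalg.inv(K)@[u,v,1]; return c,d/np.linalg.norm(d)
def onz(n,u,v,z,P=None):
    c,d=ray(n,u,v,P); return c+d*(z-c[2])/d[2]
def tri(*rs):
    A=0;b=0
    for c,d in rs:
        M=np.eye(3)-np.outer(d,d); A=A+M; b=b+M@c
    x=np.linalg.solve(A,b); return x,[np.linalg.norm((np.eye(3)-np.outer(d,d))@(x-c)) for c,d in rs]
def proj(n,X,P=None):
    p=P or eyes.camera_params(n); T=np.array(p["camera_from_world"]); q=np.array(p["K"])@(T[:3,:3]@np.array(X,float)+T[:3,3]); return q[:2]/q[2]
E
python3 - <<'E'
import cv2
a=cv2.imread("pics/scene0.png")[110:240,230:350]; b=cv2.imread("pics/top0.png")[120:240,220:310]
cv2.imwrite("pics/c1.png",cv2.resize(a,None,fx=4.6,fy=4.6,interpolation=cv2.INTER_CUBIC))
cv2.imwrite("pics/c2.png",cv2.resize(b,None,fx=5,fy=5,interpolation=cv2.INTER_CUBIC))
E
```

```text
(no output)
```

View pics/c1.png

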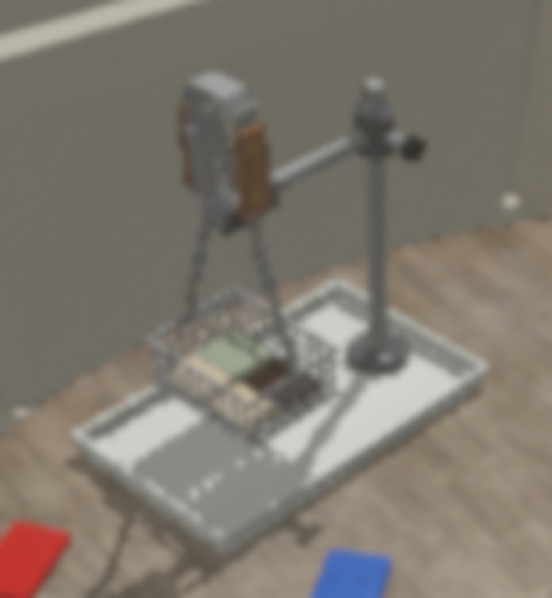

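View pics/c2.png

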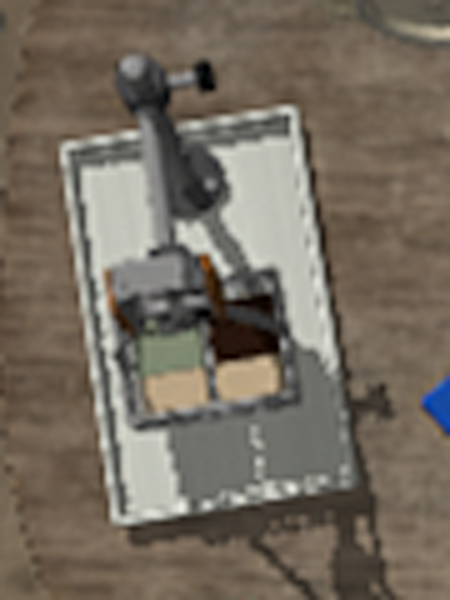

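```bash
python3 - <<'E'
from h import *
np.set_printoptions(precision=1,suppress=True)
C={k:onz("top",220+u/5,120+v/5,12) for k,(u,v) in dict(TL=(62,147),TR=(297,107),BR=(353,487),BL=(115,523)).items()}
for k in C: print(k,C[k])
print(np.linalg.norm(C["TL"]-C["TR"]),np.linalg.norm(C["TL"]-C["BL"]),np.linalg.norm(C["TR"]-C["BR"]),np.linalg.norm(C["BL"]-C["BR"]))
f=(C["TL"]+C["TR"])/2; n=(C["BL"]+C["BR"])/2; ax=(f-n)/np.linalg.norm(f-n); print("axis",ax,np.degrees(np.arctan2(ax[1],ax[0])))
ctr=(f+n)/2; piv=ctr-ax*32.5; print("pivot",piv, "post",piv+ax*112)
S=lambda u,v:(230+u/4.6,110+v/4.6)
# scene corners
D={k:onz("scene",*S(u,v),12) for k,(u,v) in dict(L=(75,435),T=(338,282),R=(487,365),B=(222,545)).items()}
for k in D: print(k,D[k])
# post top 
r1=ray("top",220+137/5,120+68/5); r2=ray("scene",*S(374,82)); print("posttop",tri(r1,r2))
# stirrup top
r1=ray("top",220+155/5,120+272/5); r2=ray("scene",*S(220,82)); print("stirrup top",tri(r1,r2))
for nm,z,(u,v) in [("bat",20,(381,202)),("cutter?",22,(326,244)),("pot?",46,(342,150))]:
    print(nm,onz("top",u,v,z))
a=cv2.imread("pics/top0.png"); g=a[160:245,340:425].astype(int)
h=cv2.cvtColor(a,cv2.COLOR_BGR2HSV)
print(h[202,381],a[202,381],a[180,340])
m=((a[:,:,1].astype(int)>150)&(a[:,:,1].astype(int)-a[:,:,2]>3)).astype(np.uint8)
n,l,s,c=cv2.connectedComponentsWithStats(m); i=l[202,381]; print(s[i],c[i]); print(onz("top",*c[i],20), onz("top",s[i][0],c[i][1],20),onz("top",s[i][0]+s[i][2],c[i][1],20))
cv2.imwrite("pics/c3.png",cv2.resize(a[120:270,220:430],None,fx=3.5,fy=3.5,interpolation=cv2.INTER_CUBIC))
E
```

```text
TL [652.1  63.3  12. ]
TR [680.5 -67.4  12. ]
BR [ 464.9 -108.4   12. ]
BL [441.2  19.7  12. ]
133.70584703911004 215.40721611776578 219.38018708390246 130.35579108007303
axis [1.  0.2 0. ] 11.213616701861433
pivot [527.8 -29.5  12. ] post [637.7  -7.8  12. ]
L [443.   19.9  12. ]
T [655.   63.1  12. ]
R [682.8 -63.1  12. ]
B [ 466.9 -111.2   12. ]
posttop (array([636.8,  -9.6, 198.1]), [np.float64(0.7389837323450549), np.float64(0.7389837323449725)])
stirrup top (array([528.1, -31.4, 242.8]), [np.float64(0.6767293491792993), np.float64(0.6767293491791722)])
bat [ 514.4 -355.    20. ]
cutter? [ 395.  -206.8   22. ]
pot? [ 651.1 -243.1   46. ]
[ 33  33 178] [155 178 176] [ 92 110 125]
[     0      0    640    400 255935] [319.5 199.5]
[ 515.8 -185.9   20. ] [487.5 672.3  20. ] [  545.4 -1082.4    20. ]
```

View pics/c3.png

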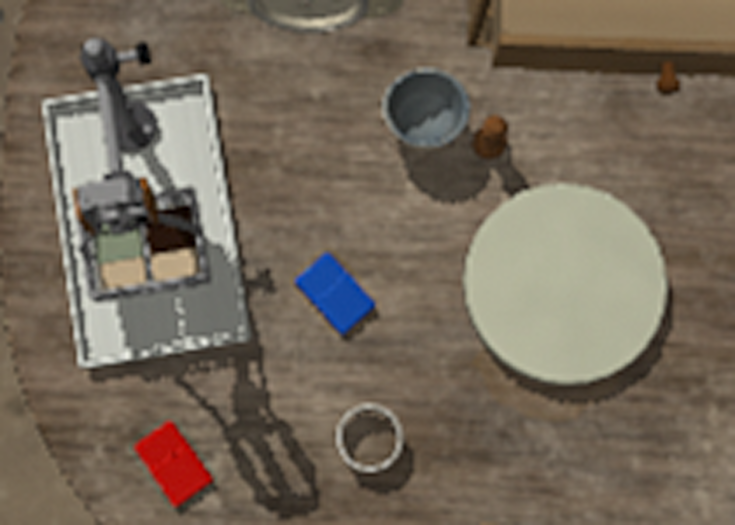

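```bash
python3 - <<'E'
from h import *
from scipy.spatial.transform import Rotation as Ro
np.set_printoptions(precision=3,suppress=True)
s=ctrl.sense(); q=s["ee_rot"]; R=Ro.from_quat([q[1],q[2],q[3],q[0]]).as_matrix()
c,d=ray("wrist",321.4,199.6); print(R, R.T@(c-s["eef_pos"]), R.T@d)
for t,X in [("TL",(652,63,12))]: print(X)
for uv in [(381.4,200.9)]: print(onz("top",*uv,20))
# refine bat from scene: circle fit extents
for uv in [(319,283),(391,283),(355,257),(355,312-7)]: print(onz("scene",*uv,20))
E
```

```text
[[ 0.971  0.238  0.   ]
 [ 0.238 -0.971  0.001]
 [ 0.    -0.001 -1.   ]] [  77.42    -0.621 -142.224] [-0.304 -0.     0.953]
(652, 63, 12)
[ 517.503 -356.128   20.   ]
[ 449.063 -319.722   20.   ]
[ 578.548 -408.207   20.   ]
[ 561.484 -303.542   20.   ]
[ 477.867 -409.625   20.   ]
```

Call:
{"api": "move_arm", "payload": {"deltas": [[4.2,-2.4,-0.4,0,0,0],[4.2,-2.4,-0.4,0,0,0],[4.2,-2.4,-0.4,0,0,0],[4.2,-2.4,-0.4,0,0,0],[4.2,-2.4,-0.4,0,0,0],[4.2,-2.4,-0.4,0,0,0],[4.2,-2.4,-0.4,0,0,0],[4.2,-2.4,-0.4,0,0,0],[4.2,-2.4,-0.4,0,0,0],[4.2,-2.4,-0.4,0,0,2.3]]}}

```text
time_s: 1.15
eef_pos: [476.8, -175.3, 271.4]
ee_rot: [0.0, 0.995, 0.099, -0.0]
force: [0.5, -0.4, -0.2]
grip_width: 0.996
```

Call:
{"api": "move_arm", "payload": {"deltas": [[2.0,-1.2,0,0,0,0],[2.0,-1.2,0,0,0,0],[2.0,-1.2,0,0,0,0],[2.0,-1.2,0,0,0,0],[0,0,0,8.5,0,0],[0,0,0,8.5,0,0],[0,0,0,8.5,0,0],[0,0,0,8.5,0,0],[0,0,0,8.5,0,0],[0,0,0,8.5,0,0]]}}

```text
time_s: 2.15
eef_pos: [544.6, -114.8, 271.5]
ee_rot: [-0.431, 0.897, 0.09, -0.043]
force: [0.2, 1.0, 0.3]
grip_width: 1.001
```

```bash
python3 - <<'E'
from h import *
np.save("w1.npy",eyes.camera_params("wrist"),allow_pickle=True)
a=eyes.capture("wrist"); cv2.imwrite("pics/w1.png",a); print(ctrl.sense()["joints"])
E
```

```text
[-0.66862454  0.66709891  1.11268401  0.61050619  2.04948152  0.79774232]
```

View pics/w1.png

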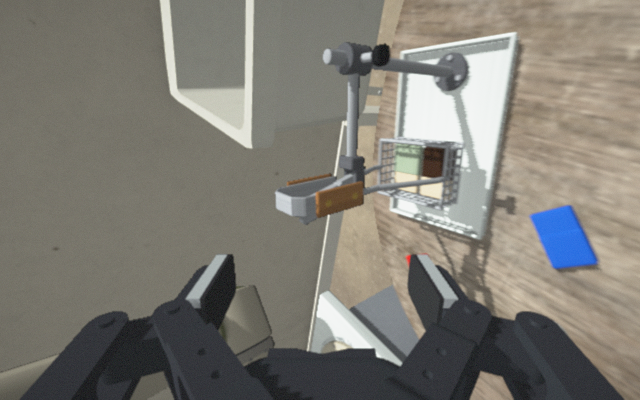

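```bash
python3 - <<'E'
import cv2
a=cv2.imread("pics/w1.png")[120:240,255:415]
cv2.imwrite("pics/w1c.png",cv2.resize(a,None,fx=5,fy=5,interpolation=cv2.INTER_CUBIC))
E
```

```text
(no output)
```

View pics/w1c.png

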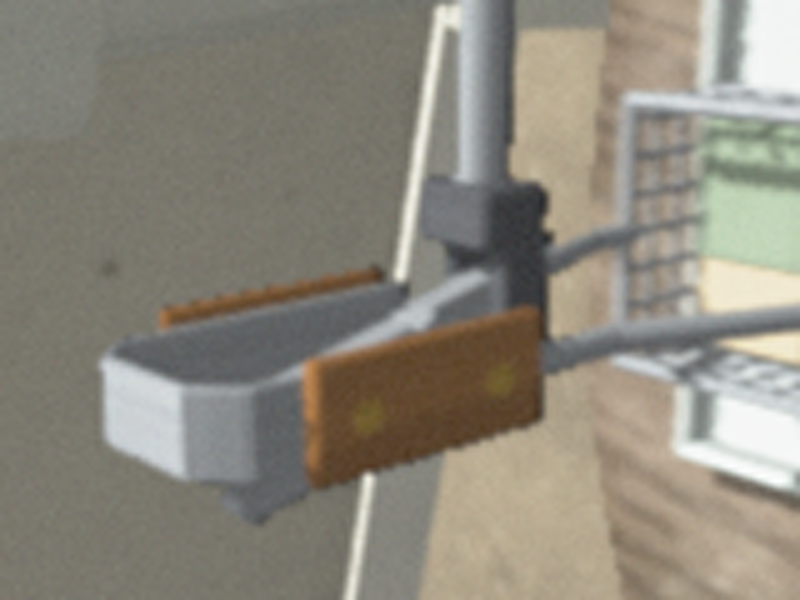

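```bash
python3 - <<'E'
from h import *
np.set_printoptions(precision=1,suppress=True)
P=np.load("w1.npy",allow_pickle=True).item()
th=np.radians(11.4); ex=np.array([np.cos(th),np.sin(th),0]); ey=np.array([-np.sin(th),np.cos(th),0])
piv=np.array([527.8,-29.8,165])
for nm,(u,v),off in [("prong tip bottom",(250,522),3.5),("prong tip bottom",(250,522),-3.5),("tip right",(305,490),-3.5),("tip left",(222,488),-3.5),("tip left",(222,488),3.5),("back edge a",(480,268),-3.5),("back edge b",(420,308),-3.5),("back edge a",(480,268),3.5),("back edge b",(420,308),3.5)]:
    c,d=ray("wrist",255+u/5,120+v/5,P); t=((piv+off*ey-c)@ey)/(d@ey); X=c+t*d-piv
    print(nm,off,X@ex,X[2], np.degrees(np.arctan2(X@ex,X[2])))
# check known: stirrup top, post top
for nm,X in [("stirtop",piv+[0,0,76]),("posttop",piv+112*ex+[0,0,31]),("pivot",piv)]:
    q=proj("wrist",X,P); print(nm,q,(q-[255,120])*5)
for o in(-24,24):
  for x in(-11,11):
    for z in (6,58):
        q=proj("wrist",piv+ex*x+ey*o+np.array([0,0,z]),P); print("cheek",o,x,z,(q-[255,120])*5)
E
```

```text
prong tip bottom 3.5 -24.29536950762141 53.2191061318012 -24.53745284354379
prong tip bottom -3.5 -20.763515057866353 58.171510593241834 -19.643319703587846
tip right -3.5 -17.7844608973826 46.24832402171967 -21.033889024763923
tip left -3.5 -13.177094570200177 63.78202879781455 -11.672839689395259
tip left 3.5 -16.43494241602409 59.03226523164565 -15.55752668891607
back edge a -3.5 16.206778365516595 5.122570821825576 72.45951396095398
back edge b -3.5 10.923875768181102 19.878698100179776 28.789970436903573
back edge a 3.5 14.010218283342015 -1.7458571255980928 97.10319020074962
back edge b 3.5 8.53650762284306 13.543232480548312 32.22386131274461
stirtop [284.1 204.6] [145.5 422.8]
posttop [327.8  57.8] [ 363.8 -311.1]
pivot [351.8 188.8] [484.  343.8]
cheek -24 -11 6 [551.5 436.4]
cheek -24 -11 58 [325.1 503.3]
cheek -24 11 6 [557.1 317.9]
cheek -24 11 58 [324.9 370.9]
cheek 24 -11 6 [378.6 376.1]
cheek 24 -11 58 [162.2 427.4]
cheek 24 11 6 [379.7 270.4]
cheek 24 11 58 [157.9 310.8]
```

Call:
{"api": "move_arm", "payload": {"deltas": [[0,0.9,0.7,0,0,0],[0,0.9,0.7,0,0,0],[0,0.9,0.7,0,0,0],[0,0.9,0.7,0,0,0],[0,0,0,7.2,0,0],[0,0,0,7.2,0,0],[0,0,0,7.2,0,0],[0,0,0,7.2,0,0],[0,0,0,0,0,0],[0,0,0,0,0,0]]}}

```text
time_s: 3.2
eef_pos: [544.9, -114.8, 225.4]
ee_rot: [-0.637, 0.764, 0.077, -0.064]
force: [0.7, -0.1, -0.5]
grip_width: 1.004
```

```bash
python3 - <<'E'
from h import *
np.save("w2.npy",eyes.camera_params("wrist"),allow_pickle=True)
a=eyes.capture("wrist"); cv2.imwrite("pics/w2.png",a); print(ctrl.sense()["joints"])
E
```

```text
[-0.71319237  0.89421348  1.11342605  0.88304409  2.2502223   0.79114895]
```

View pics/w2.png

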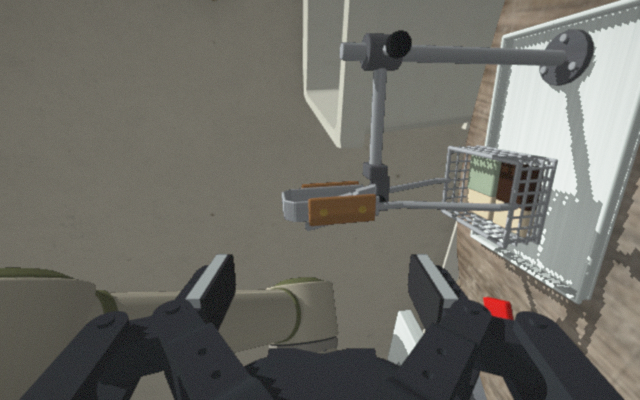

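```bash
python3 - <<'E'
from h import *
np.set_printoptions(precision=1,suppress=True)
a=cv2.imread("pics/w2.png")[160:250,270:400]
cv2.imwrite("pics/w2c.png",cv2.resize(a,None,fx=6,fy=6,interpolation=cv2.INTER_CUBIC))
P=np.load("w2.npy",allow_pickle=True).item()
th=np.radians(11.4); ex=np.array([np.cos(th),np.sin(th),0]); ey=np.array([-np.sin(th),np.cos(th),0])
piv=np.array([527.8,-29.8,165])
for f in (-20,-15,-10,-5):
  p=np.radians(f); a=np.array([np.sin(p),np.cos(p)]); b=np.array([np.cos(p),-np.sin(p)])
  for nm,s,l in [("prongtip",62,-10.25),("backtip",66,10.25),("back20",25,10.25)]:
    x,z=s*a+l*b; print(f,nm,x,z,(proj("wrist",piv+ex*x+[0,0,z]-3.5*ey,P)-[270,160])*6)
for o in(-24,24):
  for x in(-11,11):
    for z in (6,58):
        q=proj("wrist",piv+ex*x+ey*o+np.array([0,0,z]),P); print("cheek",o,x,z,(q-[270,160])*6)
E
```

```text
-20 prongtip -30.83709824924702 54.75523601963822 [239.1 489.7]
-20 backtip -12.941480096438575 65.52541944095806 [157.8 374.5]
-20 back20 1.0813457799138444 26.998021988735815 [439.4 258.7]
-15 prongtip -25.947520515819235 57.2345060176214 [220.7 458.6]
-15 backtip -7.181317257303418 66.40399974737934 [150.1 334.7]
-15 back20 3.430263591899931 26.801040869527544 [441.2 242.1]
-10 prongtip -20.860466483724814 59.27818686567086 [205.2 425.5]
-10 backtip -1.3665002576422687 66.77720551989177 [146.  293.6]
-10 back20 5.753075026701874 26.400087646391235 [444.5 225.5]
-5 prongtip -15.614651705795199 60.87072491852473 [192.8 390.6]
-5 backtip 4.458716634094953 66.64219643721871 [145.8 251.6]
-5 back20 8.032102086748939 25.798213815457135 [449.2 209. ]
cheek -24 -11 6 [635.6 387.9]
cheek -24 -11 58 [235.  417.3]
cheek -24 11 6 [645.3 224.6]
cheek -24 11 58 [232.6 248.1]
cheek 24 -11 6 [525.8 269.9]
cheek 24 -11 58 [189.2 290.3]
cheek 24 11 6 [531.1 131. ]
cheek 24 11 58 [186.  147.2]
```

View pics/w2c.png

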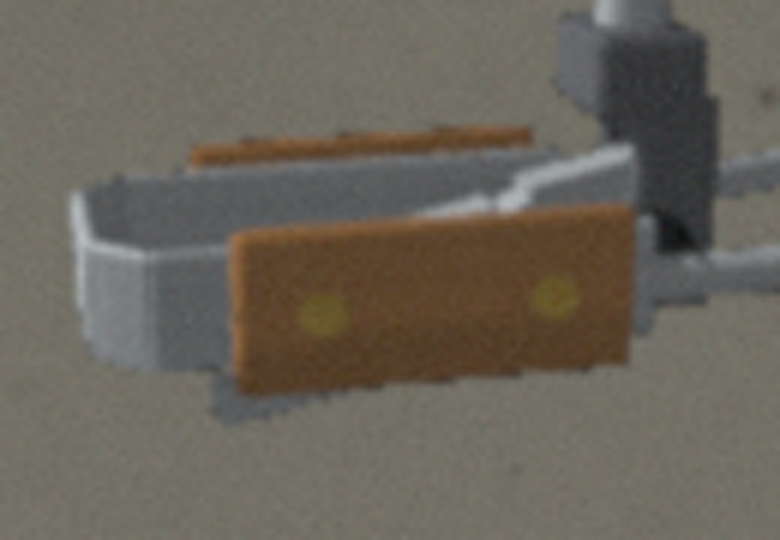

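Call:
{"api": "move_arm", "payload": {"deltas": [[0,-3.7,-0.7,0,0,0],[0,-3.7,-0.7,0,0,0],[0,0,0,-8.4,0,0],[0,0,0,-8.4,0,0],[0,0,0,-8.4,0,0],[0,0,0,-8.4,0,0],[0,0,0,-8.4,0,0],[0,0,0,-8.4,0,0],[0,0,0,-8.4,0,0],[0,0,0,-8.4,0,0]]}}

```text
time_s: 4.25
eef_pos: [545.0, -116.1, 303.7]
ee_rot: [-0.104, 0.99, 0.1, -0.008]
force: [0.1, -0.2, -0.1]
grip_width: 1.007
```

```bash
cat >> h.py <<'E'
from scipy.spatial.transform import Rotation as Ro
def st():
    s=ctrl.sense(); q=s["ee_rot"]; R=Ro.from_quat([q[1],q[2],q[3],q[0]]).as_matrix(); return s,R
def todelta(Xt,yaw):
    s,R=st(); c,y=np.cos(np.radians(yaw)),np.sin(np.radians(yaw))
    Rt=np.array([[c,y,0],[y,-c,0],[0,0,-1.]])
    print("pos",s["eef_pos"],"F",s["force"],"tool-frame cm",R.T@(np.array(Xt)-s["eef_pos"])/10,"upright-frame cm",Rt.T@(np.array(Xt)-s["eef_pos"])/10,"rot deg",np.degrees(Ro.from_matrix(R.T@Rt).as_rotvec()))
E
python3 - <<'E'
from h import *
np.set_printoptions(precision=2,suppress=True)
todelta((529,-30.5,290),11.4)
E
```

```text
pos [ 545.   -116.07  303.73] F [ 0.14 -0.21 -0.14] tool-frame cm [ 0.13 -8.23  3.14] upright-frame cm [ 0.12 -8.7   1.37] rot deg [-11.94  -0.26   0.14]
```

Call:
{"api": "move_arm", "payload": {"deltas": [[0,0,0,-6,0,0],[0,0,0,-6,0,0],[0,-2.2,0.3,0,0,0],[0,-2.2,0.3,0,0,0],[0,-2.2,0.3,0,0,0],[0,-2.1,0.4,0,0,0],[0.1,0,0,0,0,0],[0,0,0,0,0,0],[0,0,0,0,0,0],[0,0,0,0,0,0]]}}

```text
time_s: 5.25
eef_pos: [528.7, -30.9, 289.3]
ee_rot: [-0.005, 0.995, 0.099, -0.0]
force: [-0.2, 0.3, 0.1]
grip_width: 1.003
```

```bash
python3 - <<'E'
from h import *
np.set_printoptions(precision=2,suppress=True)
np.save("w3.npy",eyes.camera_params("wrist"),allow_pickle=True)
a=eyes.capture("wrist"); cv2.imwrite("pics/w3.png",a)
a=eyes.capture("scene"); cv2.imwrite("pics/s3.png",cv2.resize(a[70:240,190:350],None,fx=3.5,fy=3.5))
todelta((529,-30.5,184),11.4)
E
```

```text
pos [528.68 -30.73 289.05] F [-0.1  -0.17 -0.59] tool-frame cm [ 0.03  0.09 10.5 ] upright-frame cm [ 0.04 -0.02 10.5 ] rot deg [-0.58 -0.02  0.  ]
```

View pics/w3.png

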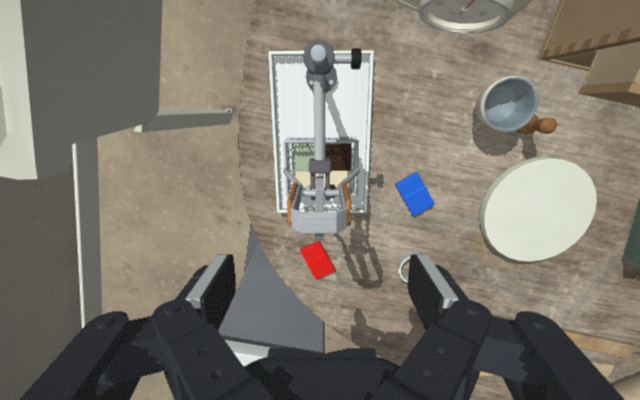

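```bash
python3 - <<'E'
from h import *
np.set_printoptions(precision=1,suppress=True)
a=cv2.imread("pics/w3.png")[145:255,270:370]
cv2.imwrite("pics/w3c.png",cv2.resize(a,None,fx=5.4,fy=5.4,interpolation=cv2.INTER_CUBIC))
P=np.load("w3.npy",allow_pickle=True).item()
th=np.radians(11.4); ex=np.array([np.cos(th),np.sin(th),0]); ey=np.array([-np.sin(th),np.cos(th),0])
piv=np.array([527.8,-29.8,165])
pr=lambda x,y,z:(proj("wrist",piv+ex*x+ey*y+np.array([0,0,z]),P)-[270,145])*5.4
for f in (-20,-15,-10,-5):
  p=np.radians(f); a=np.array([np.sin(p),np.cos(p)]); b=np.array([np.cos(p),-np.sin(p)])
  for nm,s,l in [("prongtip",62,-10.25),("prongtip in",62,-4.25),("backtip",66,10.25),("back",20,10.25)]:
    x,z=s*a+l*b; print(f,nm,pr(x,0,z))
for o in(-24,24):
  for x in(-11,11):
    for z in (6,58): print("cheek",o,x,z,pr(x,o,z))
print("posttop",proj("wrist",piv+112*ex+[0,0,31],P))
E
```

```text
-20 prongtip [278.3 565. ]
-20 prongtip in [278.2 536.2]
-20 backtip [277.5 483. ]
-20 back [280.2 279.1]
-15 prongtip [278.2 542.3]
-15 prongtip in [278.  510.1]
-15 backtip [277.5 446.5]
-15 back [280.2 266.8]
-10 prongtip [278.  516.1]
-10 prongtip in [277.9 480.8]
-10 backtip [277.4 407.2]
-10 back [280.2 254.4]
-5 prongtip [277.9 486.8]
-5 prongtip in [277.8 448.6]
-5 backtip [277.4 365.7]
-5 back [280.3 242.1]
cheek -24 -11 6 [421.5 328.5]
cheek -24 -11 58 [449.5 448.7]
cheek -24 11 6 [425.  203.6]
cheek -24 11 58 [454.6 299.1]
cheek 24 -11 6 [140.7 327.8]
cheek 24 -11 58 [107.  447.5]
cheek 24 11 6 [137.2 203. ]
cheek 24 11 58 [101.7 298.2]
posttop [321.8  54.9]
```

View pics/w3c.png

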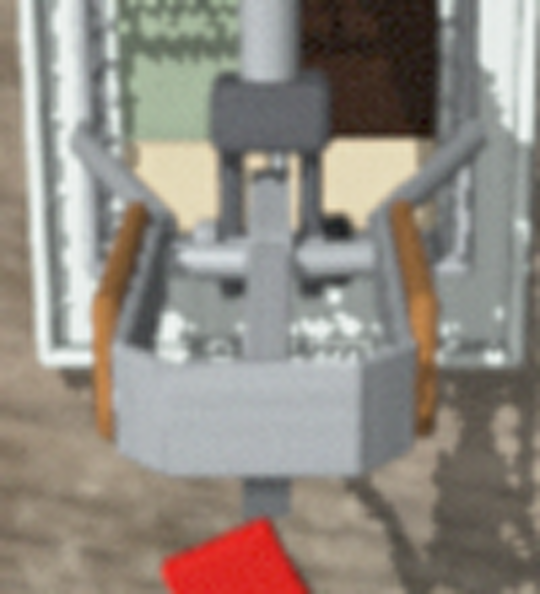

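View pics/s3.png

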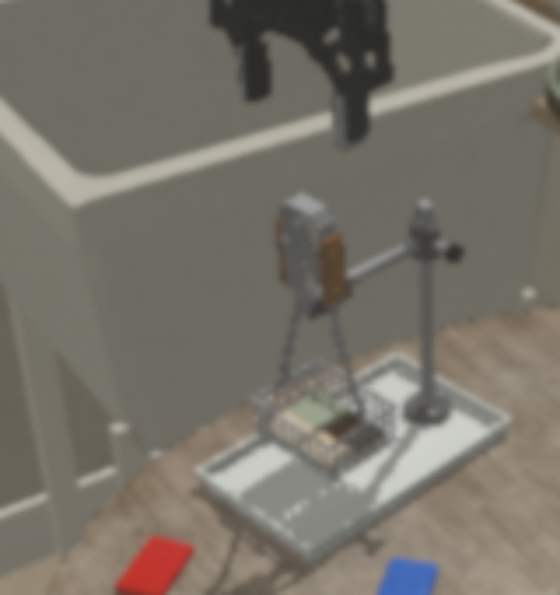

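Call:
{"api": "move_arm", "payload": {"deltas": [[0.1,-0.2,1.5,-0.6,0,0],[0,0,1.5,0,0,0],[0,0,1.5,0,0,0],[0,0,1.5,0,0,0],[0,0,1.5,0,0,0],[0,0,1.2,0,0,0],[0,0,1.0,0,0,0],[0,0,0.7,0,0,0],[0,0,0.1,0,0,0],[0,0,0,0,0,0]]}}

```text
time_s: 6.35
eef_pos: [529.3, -27.9, 184.2]
ee_rot: [0.0, 0.995, 0.1, 0.0]
force: [0.3, 0.4, 0.1]
grip_width: 1.002
```

```bash
python3 - <<'E'
from h import *
np.set_printoptions(precision=2,suppress=True)
a=eyes.capture("wrist"); cv2.imwrite("pics/w4.png",a)
a=eyes.capture("scene"); cv2.imwrite("pics/s4.png",cv2.resize(a[70:240,190:350],None,fx=3.5,fy=3.5))
todelta((530,-28.5,184),11.4)
E
```

```text
pos [529.37 -27.87 184.48] F [-0.31 -0.44 -0.03] tool-frame cm [0.05 0.07 0.05] upright-frame cm [0.05 0.07 0.05] rot deg [ 0.03 -0.05  0.04]
```

View pics/w4.png

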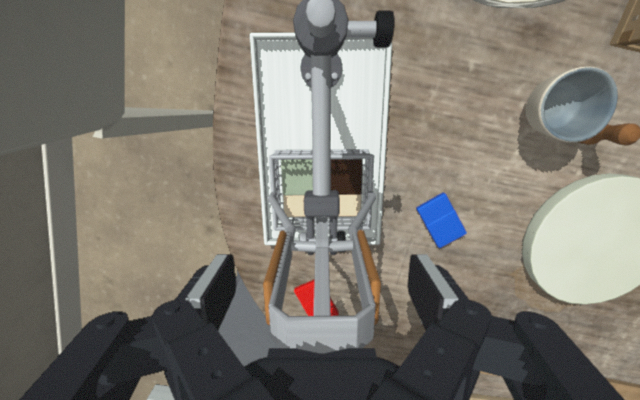

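View pics/s4.png

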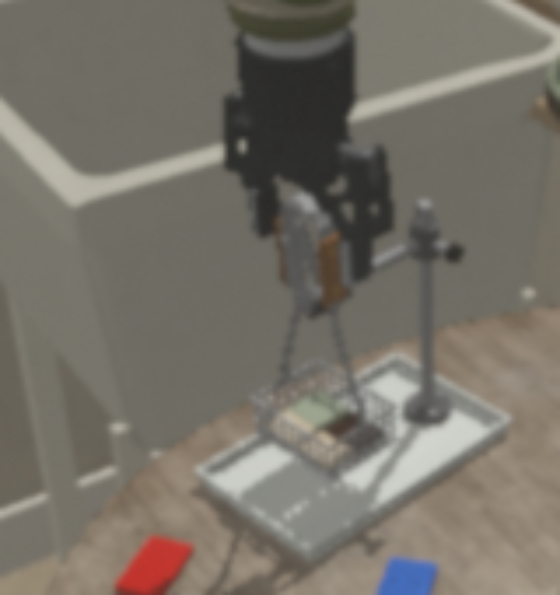

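Call:
{"api": "move_arm", "payload": {"deltas": [[0,0,0,0,0,0],[0,0,0,0,0,0],[0,0,0,0,0,0],[0,0,0,0,0,0],[0,0,0,0,0,0],[0,0,0,0,0,0],[0,0,0,0,0,0],[0,0,0,0,0,0],[0,0,0,0,0,0],[0,0,0,0,0,0]], "grip": 3.5, "newtons": 60}}

```text
time_s: 7.45
eef_pos: [529.0, -27.7, 184.1]
ee_rot: [-0.0, 0.995, 0.1, -0.0]
force: [-4.0, 3.2, 4.7]
grip_width: 0.554
```

```bash
python3 - <<'E'
from h import *
np.set_printoptions(precision=2,suppress=True)
a=eyes.capture("wrist"); cv2.imwrite("pics/w5.png",a)
s,_=st(); print(s["force"],s["wrist_torque"],s["grip_width"],s["eef_pos"])
E
```

```text
[-3.39  2.25  5.56] [ 0.52  0.69 -0.  ] 0.5548732791818547 [529.04 -27.67 184.09]
```

View pics/w5.png

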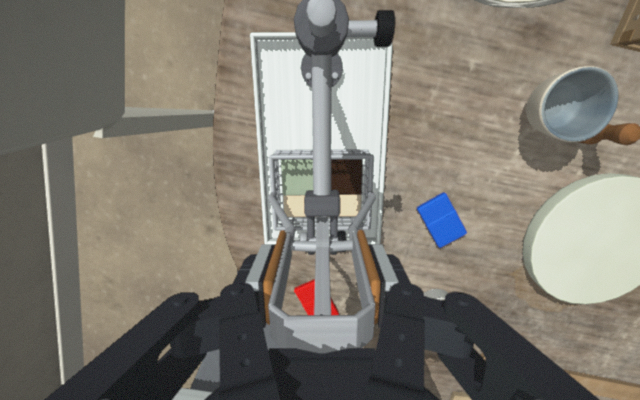

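Call:
{"api": "move_arm", "payload": {"deltas": [[0,0,-0.05,0,0,0],[0,0,-0.05,0,0,0],[0,0,-0.05,0,0,0],[0,0,-0.05,0,0,0],[-0.02,0,-0.05,0,0,0],[-0.02,0,-0.05,0,0,0],[-0.02,0,-0.05,0,0,0],[-0.02,0,-0.05,0,0,0],[0,0,0,0,0,0],[0,0,0,0,0,0]]}}

```text
time_s: 8.5
eef_pos: [528.3, -28.0, 187.9]
ee_rot: [0.0, 0.995, 0.1, 0.0]
force: [0.3, 1.0, -3.9]
grip_width: 0.557
```

```bash
cat > f.py <<'E'
from h import *
np.set_printoptions(precision=2,suppress=True)
s,_=st(); th=np.radians(11.4); ex=np.array([np.cos(th),np.sin(th),0]); ey=np.array([-np.sin(th),np.cos(th),0])
X=s["eef_pos"]-np.array([529.04,-27.67,184.09])
F=s["force"]; print("t",s["time_s"],"stand-frame d",X@ex,X@ey,X[2],"F",F@ex,F@ey,F[2],"M",s["wrist_torque"]@ex,s["wrist_torque"]@ey)
E
python3 f.py
```

```text
t 8.5 stand-frame d -0.7545230660881823 -0.1561699515610085 3.8495500474318476 F 0.5222479479877471 0.9148056514981763 -3.8995052672795434 M -0.018170223511362493 0.026586836166707234
```

Call:
{"api": "move_arm", "payload": {"deltas": [[-0.012,0,-0.08,0,0,0],[-0.012,0,-0.08,0,0,0],[-0.012,0,-0.08,0,0,0],[-0.012,0,-0.08,0,0,0],[-0.012,0,-0.08,0,0,0],[-0.012,0,-0.08,0,0,0],[-0.012,0,-0.08,0,0,0],[-0.012,0,-0.08,0,0,0],[0,0,0,0,0,0],[0,0,0,0,0,0]]}}

```text
time_s: 9.5
eef_pos: [527.0, -28.2, 194.1]
ee_rot: [-0.0, 0.995, 0.1, -0.001]
force: [-4.2, -0.5, -5.0]
grip_width: 0.553
```

```bash
python3 f.py
```

```text
t 9.5 stand-frame d -2.144073437806824 -0.0631068055288701 9.99542943211452 F -4.174719919026342 0.3629136774271168 -4.9500037454243175 M 0.09125309201370292 0.8286376644848644
```

Call:
{"api": "move_arm", "payload": {"deltas": [[-0.02,0,0,0,0,0],[-0.02,0,0,0,0,0],[-0.02,0,0,0,0,0],[-0.02,0,0,0,0,0],[-0.02,0,0,0,0,0],[-0.02,0,0,0,0,0],[0,0,0,0,0,0],[0,0,0,0,0,0],[0,0,0,0,0,0],[0,0,0,0,0,0]]}}

```text
time_s: 10.5
eef_pos: [526.5, -28.5, 194.6]
ee_rot: [0.0, 0.995, 0.1, 0.0]
force: [-0.4, 0.4, -3.3]
grip_width: 0.559
```

```bash
python3 f.py
```

```text
t 10.5 stand-frame d -2.686274794674461 -0.2956408745726151 10.46001197639933 F -0.35076325095378735 0.4397976505268544 -3.260536530678978 M 0.00024865112025900183 -0.011899736617669595
```

Call:
{"api": "move_arm", "payload": {"deltas": [[-0.05,0,-0.08,0,0,0],[-0.05,0,-0.1,0,0,0],[-0.032,0,-0.1,0,0,0],[-0.032,0,-0.1,0,0,0],[-0.032,0,-0.1,0,0,0],[-0.032,0,-0.1,0,0,0],[-0.032,0,-0.1,0,0,0],[-0.032,0,-0.1,0,0,0],[0,0,0,0,0,0],[0,0,0,0,0,0]]}}

```text
time_s: 11.5
eef_pos: [523.3, -29.0, 202.1]
ee_rot: [-0.0, 0.995, 0.1, 0.0]
force: [0.0, -0.3, -4.0]
grip_width: 0.552
```

```bash
python3 f.py
```

```text
t 11.5 stand-frame d -5.847038040299482 -0.15995609502789881 18.05084171087944 F -0.026699711544817557 -0.3044774995786757 -3.997798852646829 M -0.005838934779859553 0.037964988369969574
```

Call:
{"api": "move_arm", "payload": {"deltas": [[-0.028,0,-0.1,0,0,0],[-0.028,0,-0.1,0,0,0],[-0.028,0,-0.1,0,0,0],[-0.028,0,-0.1,0,0,0],[-0.028,0,-0.1,0,0,0],[-0.028,0,-0.1,0,0,0],[-0.028,0,-0.1,0,0,0],[-0.028,0,-0.1,0,0,0],[0,0,0,0,0,0],[0,0,0,0,0,0]]}}

```text
time_s: 12.5
eef_pos: [521.1, -29.4, 210.2]
ee_rot: [0.0, 0.995, 0.1, 0.0]
force: [-0.1, 0.4, -3.7]
grip_width: 0.555
```

```bash
python3 f.py
```

```text
t 12.5 stand-frame d -8.085112638757264 -0.1585280022391193 26.065040018342557 F 0.005440502117241789 0.3672275129681785 -3.7487679581522984 M 0.009950202940874195 -0.030098396788660817
```

Call:
{"api": "move_arm", "payload": {"deltas": [[-0.028,0,-0.1,0,0,0],[-0.028,0,-0.1,0,0,0],[-0.028,0,-0.1,0,0,0],[-0.028,0,-0.1,0,0,0],[-0.028,0,-0.1,0,0,0],[-0.028,0,-0.1,0,0,0],[-0.028,0,-0.1,0,0,0],[0,0,0,0,0,0],[0,0,0,0,0,0],[0,0,0,0,0,0]]}}

```text
time_s: 13.5
eef_pos: [519.2, -29.8, 217.1]
ee_rot: [-0.0, 0.995, 0.1, -0.0]
force: [-0.0, 0.2, -3.5]
grip_width: 0.553
```

```bash
python3 f.py
```

```text
t 13.5 stand-frame d -10.039112400418368 -0.1496488375097856 32.98542472297902 F 0.01833940065000533 0.19308605185881772 -3.534186538063229 M -0.058890559353285285 0.0030319650207595735
```

Call:
{"api": "move_arm", "payload": {"deltas": [[-0.028,0,-0.1,0,0,0],[-0.028,0,-0.1,0,0,0],[-0.028,0,-0.1,0,0,0],[-0.028,0,-0.1,0,0,0],[-0.028,0,-0.1,0,0,0],[-0.028,0,-0.1,0,0,0],[0,0,0,0,0,0],[0,0,0,0,0,0],[0,0,0,0,0,0],[0,0,0,0,0,0]]}}

```text
time_s: 14.5
eef_pos: [517.6, -30.1, 223.1]
ee_rot: [-0.0, 0.995, 0.1, -0.0]
force: [0.8, 0.9, -4.0]
grip_width: 0.557
```

```bash
python3 f.py; python3 - <<'E'
from h import *
a=eyes.capture("wrist"); cv2.imwrite("pics/w6.png",a)
E
```

```text
t 14.5 stand-frame d -11.722310422443046 -0.14656865404466646 38.99967606056347 F 0.916071406335919 0.7175913713537162 -4.008522124793815 M -0.008853434434102855 0.028297452172319507
```

View pics/w6.png

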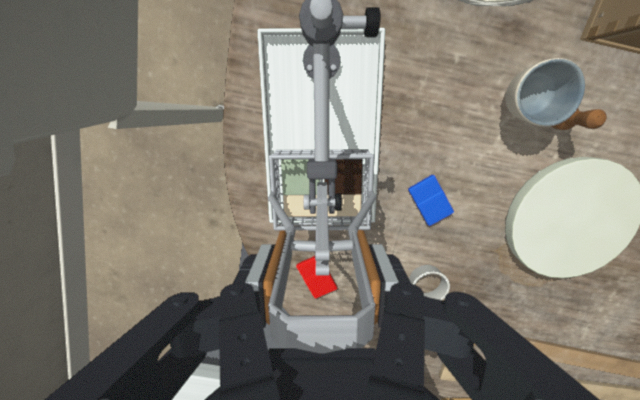

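Call:
{"api": "move_arm", "payload": {"deltas": [[-0.028,0,-0.1,0,0,0],[-0.028,0,-0.1,0,0,0],[-0.028,0,-0.1,0,0,0],[-0.028,0,-0.1,0,0,0],[-0.028,0,-0.1,0,0,0],[-0.028,0,-0.1,0,0,0],[-0.028,0,-0.1,0,0,0],[0,0,0,0,0,0],[0,0,0,0,0,0],[0,0,0,0,0,0]]}}

```text
time_s: 15.55
eef_pos: [515.7, -30.5, 230.1]
ee_rot: [-0.0, 0.995, 0.1, -0.0]
force: [-0.9, 0.0, -4.1]
grip_width: 0.558
```

```bash
python3 f.py
```

```text
t 15.55 stand-frame d -13.678817285672748 -0.1642596350652381 46.01296540239832 F -0.8413654889511889 0.21333462288936078 -4.112504265938167 M -0.06052222578235604 0.029049745596761302
```

Call:
{"api": "move_arm", "payload": {"deltas": [[-0.028,0,-0.1,0,0,0],[-0.028,0,-0.1,0,0,0],[-0.028,0,-0.1,0,0,0],[-0.028,0,-0.1,0,0,0],[-0.028,0,-0.1,0,0,0],[-0.028,0,-0.1,0,0,0],[-0.028,0,-0.1,0,0,0],[0,0,0,0,0,0],[0,0,0,0,0,0],[0,0,0,0,0,0]]}}

```text
time_s: 16.55
eef_pos: [513.7, -30.9, 237.1]
ee_rot: [-0.0, 0.995, 0.1, -0.0]
force: [1.1, 0.5, -4.2]
grip_width: 0.556
```

```bash
python3 f.py
```

```text
t 16.55 stand-frame d -15.65473482763049 -0.17049822147333094 53.020898687906936 F 1.155234507790269 0.22664925145944334 -4.159456263964385 M 0.059390694545132884 -0.022484333250013203
```

Call:
{"api": "move_arm", "payload": {"deltas": [[-0.028,0,-0.1,0,0,0],[-0.028,0,-0.1,0,0,0],[-0.028,0,-0.1,0,0,0],[-0.028,0,-0.1,0,0,0],[-0.028,0,-0.1,0,0,0],[-0.028,0,-0.1,0,0,0],[-0.028,0,-0.1,0,0,0],[-0.028,0,-0.1,0,0,0],[0,0,0,0,0,0],[0,0,0,0,0,0]]}}

```text
time_s: 17.55
eef_pos: [511.5, -31.4, 245.1]
ee_rot: [0.0, 0.995, 0.1, 0.0]
force: [-0.5, -0.7, -3.5]
grip_width: 0.552
```

```bash
python3 f.py
```

```text
t 17.55 stand-frame d -17.88657710441286 -0.1598921774109158 61.0590164056232 F -0.6710745384027912 -0.6056861995321912 -3.5369571914295044 M 0.004828523392740257 0.03753449478382337
```

Call:
{"api": "move_arm", "payload": {"deltas": [[-0.028,0,-0.1,0,0,0],[-0.028,0,-0.1,0,0,0],[-0.028,0,-0.1,0,0,0],[-0.028,0,-0.1,0,0,0],[-0.028,0,-0.1,0,0,0],[-0.02,0,-0.1,0,0,0],[-0.02,0,-0.1,0,0,0],[0,0,-0.1,0,0,0],[0,0,-0.1,0,0,0],[0,0,0,0,0,0]]}}

```text
time_s: 18.55
eef_pos: [509.8, -31.7, 254.3]
ee_rot: [0.0, 0.995, 0.1, 0.0]
force: [-0.5, -0.9, -4.0]
grip_width: 0.558
```

```bash
python3 f.py; python3 - <<'E'
from h import *
np.save("w7.npy",eyes.camera_params("wrist"),allow_pickle=True)
a=eyes.capture("wrist"); cv2.imwrite("pics/w7.png",a)
a=eyes.capture("scene"); cv2.imwrite("pics/s7.png",cv2.resize(a[70:240,190:350],None,fx=3.5,fy=3.5))
E
```

```text
t 18.55 stand-frame d -19.615284883362026 -0.15916888201426024 70.21289440674985 F -0.6488608026748811 -0.748832496759683 -3.954340062267232 M -0.039149860776784846 0.03132618214626227
```

View pics/w7.png

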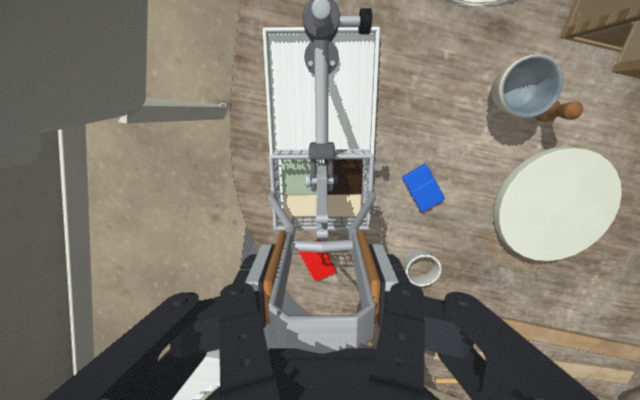

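View pics/s7.png

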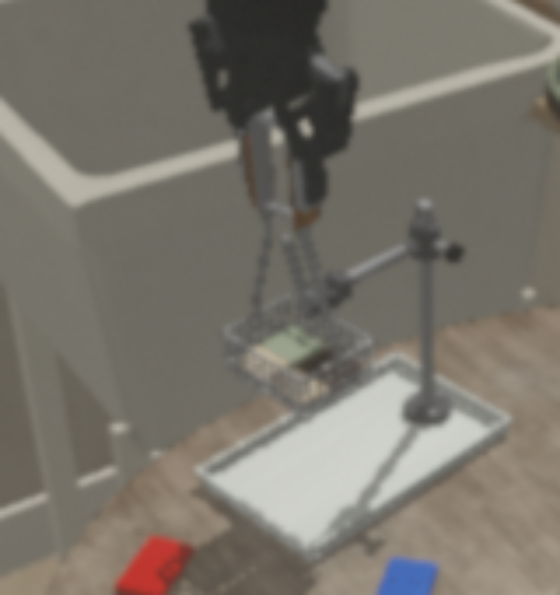

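Call:
{"api": "move_arm", "payload": {"deltas": [[-0.3,0,0,0,0,0],[-0.5,0,0,0,0,0],[-0.7,0,0,0,0,0],[-1,0,0,0,0,0],[-1,0,0,0,0,0],[-1,0,0,0,0,0],[-1,0,0,0,0,0],[-1,0,0,0,0,0],[-1,0,0,0,0,0],[-1,0,0,0,0,0]]}}

```text
time_s: 19.65
eef_pos: [425.6, -48.7, 254.2]
ee_rot: [0.0, 0.995, 0.1, 0.0]
force: [1.3, -0.3, -3.3]
grip_width: 0.553
```

```bash
python3 f.py; python3 - <<'E'
from h import *
a=eyes.capture("scene"); cv2.imwrite("pics/s8.png",a)
todelta((517.5,-356,300),11.4)
E
```

```text
t 19.65 stand-frame d -105.52958945035911 -0.21450227365695695 70.08184922775558 F 1.217389225070588 -0.5152277140180279 -3.2767759436218906 M -0.018396411440877426 0.024967806580726205
pos [424.6344603  -48.79362571 254.18384879] F [-0.07903122 -0.04792639 -3.99822713] tool-frame cm [ 3.00514522 31.95214833 -4.58455723] upright-frame cm [ 3.03118168 31.9501109  -4.58161512] rot deg [-0.00054502  0.05008229  0.03950557]
```

View pics/s8.png

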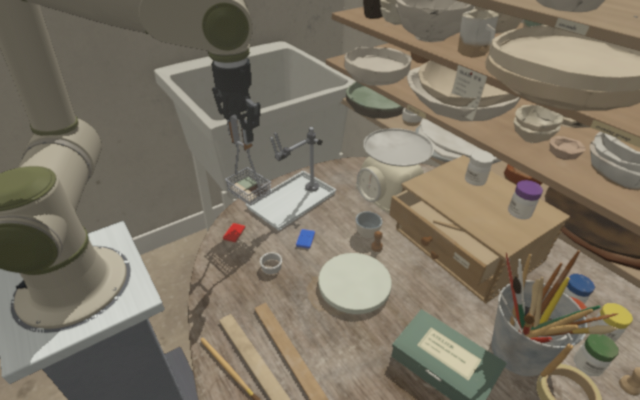

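Call:
{"api": "move_arm", "payload": {"deltas": [[0,0.5,0,0,0,0],[0,1.0,0,0,0,0],[0.2,1.5,0,0,0,0],[0.2,2.0,0,0,0,0],[0.2,2.2,0,0,0,0],[0.2,2.2,0,0,0,0],[0.2,2.2,0,0,0,0],[0.2,2.2,0,0,0,0],[0.2,2.2,0,0,0,0],[0.2,2.2,0,0,0,0]]}}

```text
time_s: 20.7
eef_pos: [478.7, -226.0, 253.7]
ee_rot: [-0.0, 0.995, 0.099, -0.0]
force: [0.2, -0.8, -3.8]
grip_width: 0.553
```

Call:
{"api": "move_arm", "payload": {"deltas": [[0.2,2.2,0,0,0,0],[0.2,2.2,0,0,0,0],[0.2,2.2,0,0,0,0],[0.2,2.0,0,0,0,0],[0.2,1.6,0,0,0,0],[0.2,1.3,0,0,0,0],[0.2,1.0,0,0,0,0],[0,0.7,0,0,0,0],[0,0.4,0,0,0,0],[0,0.1,0,0,0,0]]}}

```text
time_s: 21.7
eef_pos: [519.0, -355.9, 253.8]
ee_rot: [-0.0, 0.995, 0.099, -0.0]
force: [-0.7, 0.1, -4.2]
grip_width: 0.554
```

```bash
python3 - <<'E'
from h import *
np.set_printoptions(precision=2,suppress=True)
todelta((517.5,-356,186),11.4)
P=eyes.camera_params("wrist")
for n in ("top","scene","wrist"): cv2.imwrite(f"pics/{n}9.png",eyes.capture(n))
E
```

```text
pos [ 519.03 -355.92  253.75] F [-0.74  0.11 -4.21] tool-frame cm [-0.15 -0.02  6.78] upright-frame cm [-0.15 -0.02  6.78] rot deg [-0.02  0.01  0.02]
```

View pics/scene9.png

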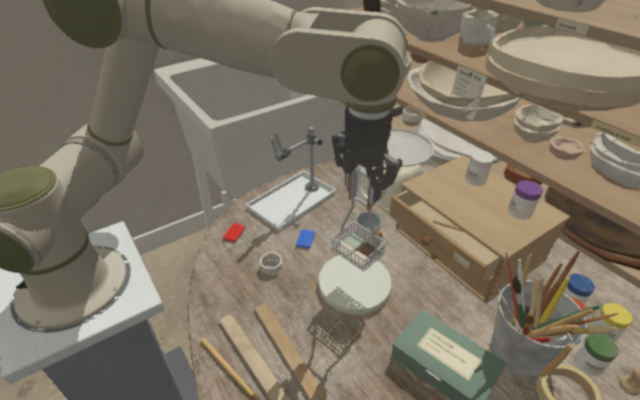

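View pics/wrist9.png

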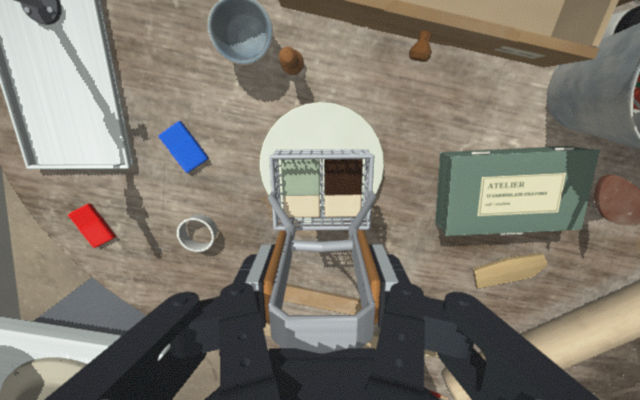

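View pics/top9.png

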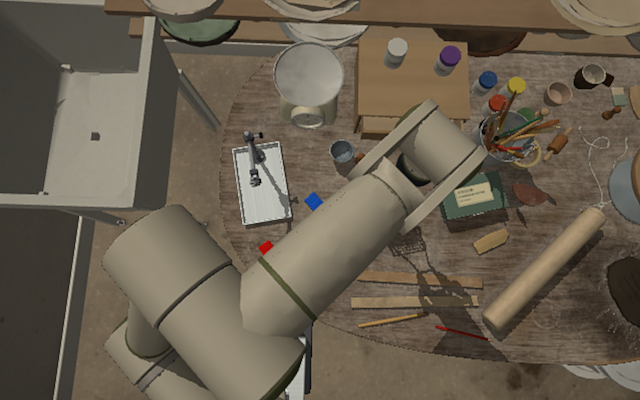

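```bash
python3 - <<'E'
from h import *
np.set_printoptions(precision=1,suppress=True)
a=cv2.imread("pics/wrist9.png").astype(int)
m=((a.sum(2)>480)&(abs(a[:,:,1]-a[:,:,2])<14)&(a[:,:,2]-a[:,:,0]>8)).astype(np.uint8)
m[:95]=0;m[240:]=0;m[:,:250]=0;m[:,395:]=0
L=[];
for r in range(110,215,8):
    c=np.where(m[r])[0]
    if len(c)>10: 
        A=onz("wrist",c[0],r,20);B=onz("wrist",c[-1],r,20); L+=[A,B]; print(r,c[0],c[-1],A,B)
L=np.array(L)[:,:2]; M=np.c_[2*L,np.ones(len(L))]; s=np.linalg.lstsq(M,(L**2).sum(1),rcond=None)[0]; print("bat",s[:2],np.sqrt(s[2]+s[:2]@s[:2]))
# basket rim corners at z= 108+34
for u,v in [(273,155),(374,155),(274,228),(368,228)]: print(onz("wrist",u,v,142))
E
```

```text
110 278 352 [ 578.  -288.9   20. ] [ 595.8 -376.6   20. ]
118 266 363 [ 565.9 -276.1   20. ] [ 589.3 -391.9   20. ]
126 272 370 [ 558.  -284.6   20. ] [ 581.8 -402.6   20. ]
134 267 375 [ 547.2 -280.    20. ] [ 573.7 -411.    20. ]
142 263 379 [ 536.5 -276.5   20. ] [ 565.2 -418.4   20. ]
150 261 381 [ 526.1 -275.4   20. ] [ 556.  -423.4   20. ]
158 250 382 [ 513.3 -263.2   20. ] [ 546.5 -427.2   20. ]
166 259 383 [ 505.4 -275.7   20. ] [ 536.8 -431.2   20. ]
174 260 381 [ 495.3 -278.4   20. ] [ 526.2 -431.3   20. ]
182 262 380 [ 485.2 -282.4   20. ] [ 515.6 -432.8   20. ]
190 266 376 [ 475.5 -289.1   20. ] [ 504.1 -430.4   20. ]
198 281 360 [ 468.6 -310.1   20. ] [ 489.3 -412.5   20. ]
206 281 360 [ 457.5 -311.8   20. ] [ 478.4 -415.1   20. ]
214 291 355 [ 449.  -326.8   20. ] [ 466.  -411.2   20. ]
bat [ 524.5 -351.3] 78.66195280585352
[ 546.2 -306.7  142. ]
[ 563.3 -391.3  142. ]
[ 479.5 -317.7  142. ]
[ 496.7 -402.8  142. ]
```

Call:
{"api": "move_arm", "payload": {"deltas": [[0.1,0,0.6,0,0,0],[0.1,-0.1,1.0,0,0,0],[0,-0.1,1.2,0,0,0],[0,0,1.2,0,0,0],[0,0,1.2,0,0,0],[0,0,1.0,0,0,0],[0,0,0.7,0,0,0],[0,0,0.4,0,0,0],[0,0,0.2,0,0,0],[0,0,0,0,0,0]]}}

```text
time_s: 22.85
eef_pos: [520.7, -353.0, 179.2]
ee_rot: [0.0, 0.995, 0.1, 0.0]
force: [-0.1, -0.2, -4.2]
grip_width: 0.552
```

Call:
{"api": "move_arm", "payload": {"deltas": [[0,0,0.1,0,0,0],[0,0,0.1,0,0,0],[0,0,0.1,0,0,0],[0,0,0.1,0,0,0],[0,0,0.1,0,0,0],[0,0,0.1,0,0,0],[0,0,0.1,0,0,0],[0,0,0,0,0,0],[0,0,0,0,0,0],[0,0,0,0,0,0]]}}

```text
time_s: 23.85
eef_pos: [520.7, -353.0, 172.2]
ee_rot: [0.0, 0.995, 0.1, 0.0]
force: [-0.3, 0.4, -3.6]
grip_width: 0.555
```

```bash
python3 f.py; python3 - <<'E'
from h import *
a=eyes.capture("scene"); cv2.imwrite("pics/s10.png",cv2.resize(a[180:340,280:430],None,fx=3.7,fy=3.7))
E
```

```text
t 23.85 stand-frame d -72.43475557526935 -317.24550067915897 -11.864897055635396 F -0.19227371699703982 0.46264234442481766 -3.5513337883145475 M 0.00966203826970702 -0.025842075659940393
```

View pics/s10.png

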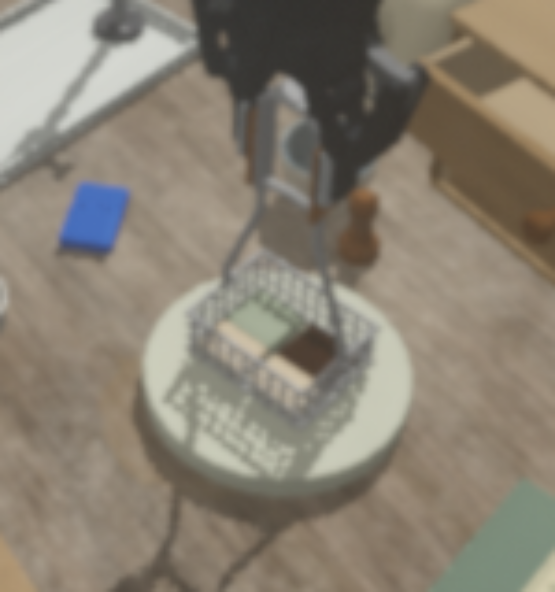

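Call:
{"api": "move_arm", "payload": {"deltas": [[0,0,0.05,0,0,0],[0,0,0.05,0,0,0],[0,0,0.05,0,0,0],[0,0,0.05,0,0,0],[0,0,0.05,0,0,0],[0,0,0.05,0,0,0],[0,0,0.05,0,0,0],[0,0,0.05,0,0,0],[0,0,0,0,0,0],[0,0,0,0,0,0]]}}

```text
time_s: 24.9
eef_pos: [520.7, -352.9, 168.1]
ee_rot: [-0.0, 0.995, 0.1, -0.0]
force: [0.6, 0.4, -2.8]
grip_width: 0.553
```

Call:
{"api": "move_arm", "payload": {"deltas": [[0,0,0.02,0,0,0],[0,0,0.02,0,0,0],[0,0,0.02,0,0,0],[0,0,0.02,0,0,0],[0,0,0.02,0,0,0],[0,0,0.02,0,0,0],[0,0,0,0,0,0],[0,0,0,0,0,0],[0,0,0,0,0,0],[0,0,0,0,0,0]]}}

```text
time_s: 25.9
eef_pos: [520.7, -353.0, 167.0]
ee_rot: [0.0, 0.995, 0.1, 0.0]
force: [1.4, 0.3, -3.2]
grip_width: 0.551
```

Call:
{"api": "move_arm", "payload": {"deltas": [[0,0,0.02,0,0,0],[0,0,0.02,0,0,0],[0,0,0.02,0,0,0],[0,0,0.02,0,0,0],[0,0,0.02,0,0,0],[0,0,0,0,0,0],[0,0,0,0,0,0],[0,0,0,0,0,0],[0,0,0,0,0,0],[0,0,0,0,0,0]]}}

```text
time_s: 26.9
eef_pos: [520.9, -353.0, 166.6]
ee_rot: [0.0, 0.995, 0.1, 0.0]
force: [0.0, 1.3, 5.5]
grip_width: 0.556
```

```bash
python3 f.py
```

```text
t 26.9 stand-frame d -72.25397106090661 -317.28002453250195 -17.458890491705944 F 0.2597166474923911 1.2822901149888306 5.5166896802557766 M 0.6266490971667484 0.10021807378900087
```

Call:
{"api": "move_arm", "payload": {"deltas": [[0,0,-0.03,0,0,0],[0,0,-0.02,0,0,0],[0,0,0,0,0,0],[0,0,0,0,0,0],[0,0,0,0,0,0],[0,0,0,0,0,0],[0,0,0,0,0,0],[0,0,0,0,0,0],[0,0,0,0,0,0],[0,0,0,0,0,0]]}}

```text
time_s: 27.9
eef_pos: [520.8, -353.0, 166.6]
ee_rot: [0.0, 0.995, 0.1, 0.0]
force: [1.5, 1.3, 5.0]
grip_width: 0.555
```

Call:
{"api": "move_arm", "payload": {"deltas": [[0,0,0,0,0,0],[0,0,0,0,0,0],[0,0,0,0,0,0],[0,0,0,0,0,0],[0,0,0,0,0,0],[0,0,0,0,0,0],[0,0,0,0,0,0],[0,0,0,0,0,0],[0,0,0,0,0,0],[0,0,0,0,0,0]], "grip": 8.4}}

```text
time_s: 28.9
eef_pos: [520.7, -352.9, 166.5]
ee_rot: [0.0, 0.995, 0.1, 0.0]
force: [0.2, 0.0, -0.1]
grip_width: 0.983
```

```bash
python3 f.py; python3 - <<'E'
from h import *
for n in ("scene","wrist"): 
    a=eyes.capture(n); cv2.imwrite(f"pics/{n}11.png",a)
E
```

```text
t 28.9 stand-frame d -72.4497831021418 -317.2036891423061 -17.634046056162163 F 0.20292008276657128 -0.03264095315229869 -0.13702858450067312 M 0.014129952935760404 -0.03367031557940472
```

View pics/wrist11.png

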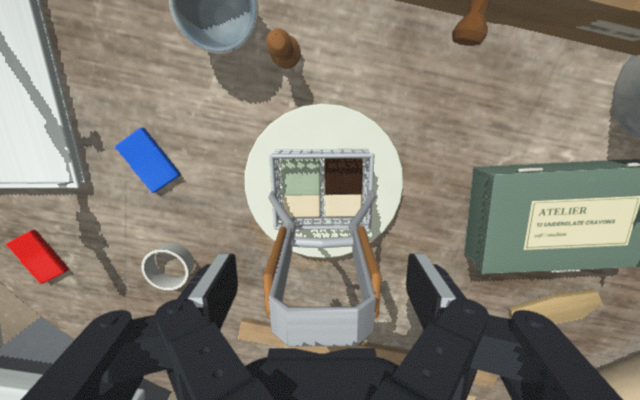

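Call:
{"api": "move_arm", "payload": {"deltas": [[0,0,-0.5,0,0,0],[0,0,-1,0,0,0],[0,0,-1.5,0,0,0],[0,0,-2,0,0,0],[0,0,-2,0,0,0],[0,0,-2,0,0,0],[0,0,-2,0,0,0],[0,0,-2,0,0,0],[0,0,-1.5,0,0,0],[0,0,-0.5,0,0,0]]}}

```text
time_s: 30.0
eef_pos: [520.9, -353.1, 319.0]
ee_rot: [0.001, 0.995, 0.1, 0.001]
force: [0.0, -0.3, 0.0]
grip_width: 0.986
```

Call:
{"api": "move_arm", "payload": {"deltas": [[-3,0,0,0,0,0],[-3,0,0,0,0,0],[-3,0,0,0,0,0],[-3,0,0,0,0,0],[-2,0,0,0,0,0],[-1,0,0,0,0,0],[0,0,0,0,0,0],[0,0,0,0,0,0],[0,0,0,0,0,0],[0,0,0,0,0,0]]}}

```text
time_s: 31.0
eef_pos: [374.3, -382.5, 316.2]
ee_rot: [-0.0, 0.995, 0.1, -0.0]
force: [-0.2, -0.3, 1.1]
grip_width: 0.983
```

```bash
python3 - <<'E'
from h import *
for n in ("scene","wrist","top"): 
    a=eyes.capture(n); cv2.imwrite(f"pics/{n}12.png",a)
    if n=="scene": cv2.imwrite("pics/s12c.png",cv2.resize(a[190:330,290:420],None,fx=4,fy=4))
print(ctrl.sense()["force"],ctrl.sense()["time_s"])
E
```

```text
[ 0.25864515  0.33453993 -0.19892588] 31.15
```

View pics/s12c.png

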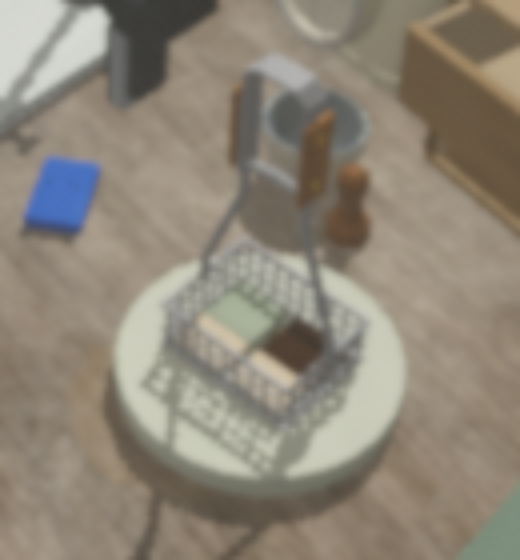

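View pics/wrist12.png

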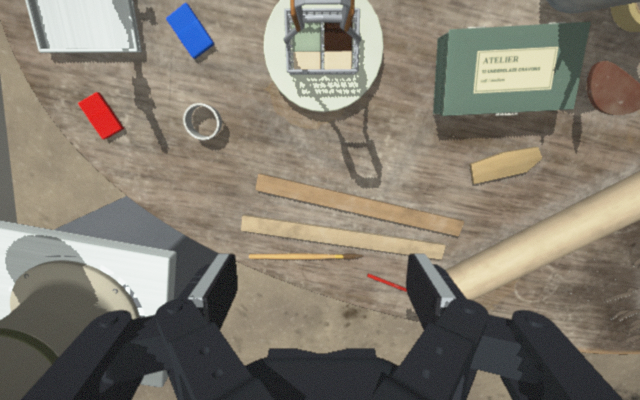

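View pics/top12.png

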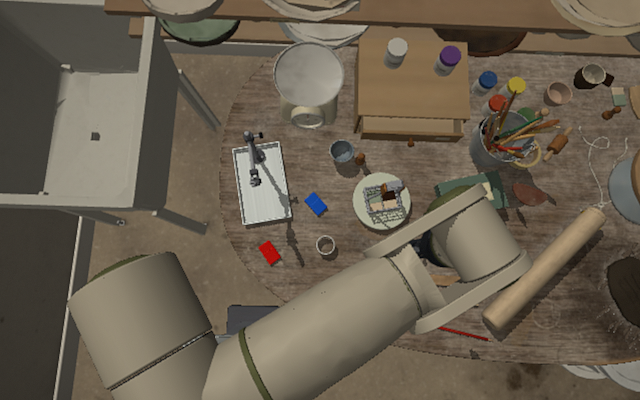

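The basket stands upright and wholly on the bat with both tiles in it (top view about (383,202)). The bystanders are at the same pixels as before: cutter (326,244), pot (342,152), stamp (360,158). I'm handing the job in.

```bash
python3 - <<'E'
from rig import order
print(order.finish_job())
E
```

```text
the job is handed in; nothing more can be done
None
```

The basket is off the hook and standing upright on the plaster bat with both tiles in it. I let go and backed away before handing in at about 31 s of the 64 s allowed.

- **Lift:** I gripped the basket across both cheeks and eased it up in short steps, checking the force after each one. The cameras suggested the slot leaned about 12–15° away from the post, and following it by feel came out nearer 16°. The bar was 70 mm above its hanging height before I drew it out over the prong.
- **Hook forces:** Readings come only at the end of each one-second move, so brief peaks in between would not show. The largest sideways push on the hook I read was about 4–5 N. Closing the gripper briefly preloaded the bar by about 7 N. For the rest of the lift the sideways readings stayed within sensor noise.
- **Set-down:** The basket touched the bat with a reading of +5.5 N, or about 9.5 N including its weight. It was then released, and the force returned to zero.
- **Final pictures:** The basket sits wholly on the bat, within about 5 mm of its centre. The ring cutter, pot, stamp and the red and blue look-alikes are where they were, and the robot touches nothing.
- **Disagreement:** The wrist camera read positions about 2–7 mm different from the top view. This stayed well inside the margins of the bat and the grip.

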